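# Take the left-hand rotor nut off a bench centrifuge

### The job

Unscrew the big hex cap nut that holds the rotor in the open centrifuge and stand it, right way up, in the large empty compartment of the parts tray. It has a coarse left-hand thread in soft metal, done up hand-tight: turn it clockwise (seen from above), feel that it slackens, let it climb as it turns, and neither force it, press it nor pull on it until the thread has let go. Set it down gently, do not drop it, and leave everything else as it lies.

Things in the scene. Friction and masses are not known exactly. Their poses are not given: they have to be found in the camera images.
- nut_center (a point): Steel hex cap nut on the vertical spindle in the middle of the centrifuge rotor: 46 mm across flats, 53 mm across corners, 40 mm high, closed top, open below, flats over its whole height, small notch on each corner (sign of a left-hand thread). About 0.2 kg. Point on its axis, half-way up (20 mm above its lower edge); z up; flats face 0, 60, 120... degrees from its x axis.
- spindle_top (a point): Top of the spindle, hidden under the nut, 28 mm above the spindle's origin. Raising the freed nut until its lower edge is above this point clears the spindle.
- spindle: Fixed spindle with a two-start coarse left-hand thread, 32 mm over the threads; origin on its axis at the height of the lower edge of the tightened nut, about 165 mm above the bench, z up. Spindle and rotor are held still by the drive's brake. The thread is soft: forces on the nut up to about 10 N along or across its axis are safe, from about 14 N they may strip it.
- washer: Flat steel spring washer, 53 mm wide, round the spindle under the nut; origin on its axis at its upper face. Yields 3 N per mm. Turning the nut anticlockwise only squeezes it; it goes solid 2 to 4 mm below the start.
- nut: The same nut; origin on its axis at its lower edge, same axes. Hand-tight on a spring washer (load 6 to 15 N). Turned clockwise it climbs its coarse thread, how fast is to be felt: held at one height it soon pushes hard. Once slack it has less than 4 mm of up-down play. The thread lets go after about half a turn (0.4 to 0.6): it then lifts straight off. Let go before, it stays on the thread.
- centrifuge: White bench centrifuge without its lid, fixed: 360 mm deep (its x), 330 mm wide (its y), deck 200 mm high. Origin under its centre at bench height; front panel at -x. Round chamber 250 mm wide with the rotor in the middle; the nut's top is about 5 mm above the deck and, but for the washer, the rotor's top lies 14 mm or more below the nut's lower edge: room for open fingers.
- tray_place (a point): Middle of the floor of the large empty compartment of the steel parts tray (floor 4 mm above the bench). The compartment is 152 mm along x and 155 mm along y inside, walls 20 mm high; z up.
- tray: Fixed steel parts tray 160 mm (its x) by 240 mm (its y), 24 mm high, on the bench; origin under its centre. A low divider at y = -40 mm parts the large compartment (+y) from the small one (-y), which holds two hinge brackets.
- bracket0: Small dark hinge bracket in the small compartment, 45 x 30 x 26 mm; leave it.
- bracket1: A second such bracket; leave it.
- spanner: Spanner 200 mm long lying on the bench; not needed, leave it.
- screwdriver: Screwdriver 190 mm long lying on the bench; leave it.
- rotor_cover: Aluminium rotor cover, a disc 136 mm wide with a central knob, lying on the bench; leave it.
- cleaner: White bottle, 68 mm wide and 170 mm high, standing on the bench; leave it.
- grease: Low jar, 66 mm wide and 50 mm high; leave it.
- plain_nut: Small open hex nut without notches, 30 mm across flats and 16 mm high, lying on the bench; not the one meant, leave it.

How it is judged:
By the outcome, as a careful person would: the job done as asked, in the order asked, and still so for the second after the job is handed in, with the robot touching nothing.
It also fails if it takes over 70 s, if anything falls off the work surface, if the arm or the gripper's body presses on something with over 40 N, if the wrist force passes 120 N, or if a joint passes its speed limit or range.

### The arm

A 6-joint arm with a two-finger parallel gripper is mounted at the origin on the work surface. World frame = base frame: x ahead of the robot, y to its left, z up, the work surface at z = 0. Lengths are in m, angles in degrees, forces in N, time in s.
With the tool pointing down it reaches from about 0.35 to 0.875 m from the base axis. Payload 4.2 kg.
Tool frame: the origin (TCP) lies midway between the tips of the shut fingers; the grasp point (between the pads) lies 19 mm behind it; y points along the fingers, z is the direction in which the jaws open and shut, and the axes are right-handed (so a half turn about y gives the same grasp; the last joint's range is limited). The gripper opens to 87 mm and grips with 3 to 60 N. Pads are 19 mm wide; open, the fingers measure 117 mm over their backs; the gripper's body (75 mm by 190 mm) begins 51 mm behind the grasp point.
Start: joints at [87.296, 22.042, 0.453, 0, -68.411, -14.817], TCP at [0.188, 0.596, 0.193] pointing down, gripper open.
Joint ranges: [-179.83, 179.83], [-69.29, 118.12], [-61.27, 80.66], [-181.25, 117.63], [-171.15, -9.14], [-177.46, 177.46]. Speed limits (degrees/s): [159.86, 159.86, 180, 180, 180, 180].

### API

Orientations are given as [roll, pitch, yaw] about the fixed x, y, z axes, in that order (R = Rz(yaw) Ry(pitch) Rx(roll)).
In Python, from workcell import env gives the robot as it stands. The module is installed in compiled form; this text tells all that it offers. Calls block until the motion is done:
- env.goto(position, orientation): joint-space move of the TCP to a pose.
- env.move_straight(position, rotation=None, rate=0.15, force_limit=None): straight line of the TCP; rotation=None keeps the orientation; rate is the mean speed in m/s. With force_limit (N) it stops when the force on the tool has changed by that much, and returns True; else False.
- env.set_joints(angles): joint-space move.
- env.gripper_to(opening, grasp_force=None): opening from 0.0 (shut) to 1.0 (fully open); grasp_force is the grip in N (None keeps the last); returns when the fingers have stopped.
- env.dwell(seconds).
- env.inverse_kinematics(position, orientation): joint angles nearest the present ones, or None.
- env.read_state(): the state.
- env.grab_frame(name): name is "scene" or "side" or "wrist"; returns a dict with "image" (384x512x3 uint8, blue, green, red), "fx", "fy", "cx", "cy" (pixels), "position" and "orientation" of the camera in the world. Camera axes: x right, y up, looking along -z (the intrinsics and any distortion apply to the point x, -y, -z); pixel columns grow to the right and rows downward; lengths in m; the calibration is good to about 2 mm. A picture is of the moment at which its call begins. There is no depth.
A pose or a line that the arm cannot do raises env.Unreachable and nothing moves.
- env.close_job(): hands the job in, once; it reports no verdict.
Trained networks look in a picture, given as the dict that the camera call returned (one of the last four; its "shot" number tells which), for a name from the list of things; names that differ only in an ending like _2 or _b are one class to them, and where a whole thing is asked for, a point or a joint stands for the part that bears it (a point fixed in the world has none). Each returns a list of dicts, best first, with "score" (0 to 1); they miss things now and then, are a little off and sometimes report something else, mostly with a low value. They report only what shows in the picture. A call takes as long as a camera call.
- env.search_frame(picture, thing): "xyz" ([x, y, z] in m, in world coordinates, good to about 4 mm: the middle of the surface that is visible of it).
- env.trace(picture, thing): "mask" (384x512 bool, what is visible of it).
The state is a dict: "clock": time; "joint_positions": joint angles; "qvel": joint speeds; "joint_torque": joint torques, N m; "position": TCP position; "tool_rot": TCP orientation; "force": force on the tool from outside, world axes, zero at the start; "wrist_torque": the same for the moment, N m; "opening": opening from 0.0 (shut) to 1.0 (fully open).
Only numpy, scipy, OpenCV 4.12 (cv2) and the standard library are available. Lean on these libraries where they do the work, as an engineer would, in place of code of your own. Each camera call takes 0.05 s, during which the arm holds its last target.

## Working session

There is one attempt and no reset: what is moved stays moved. The work goes in short steps, each a Python script; the robot and the scene stay as the last script left them, time stands still between calls to the robot, and variables do not carry over. Pictures are saved under pics/ and viewed, and the job is handed in when it is done.

```bash
mkdir -p pics; ls; python3 - <<'E'
from workcell import env
import cv2
s=env.read_state(); print(s)
for n in ["scene","side","wrist"]:
    f=env.grab_frame(n); cv2.imwrite(f"pics/{n}0.png",f["image"])
    print(n,{k:v for k,v in f.items() if k!="image"})
    for t in ["nut","tray","centrifuge","plain_nut","nut_center","tray_place","spanner"]:
        try:
            r=env.search_frame(f,t); print(t,[(round(d["score"],2),[round(float(x),4) for x in d["xyz"]]) for d in r[:3]])
        except Exception as e: print(t,repr(e))
print(env.read_state()["clock"])
E
```

```text
pics
{'clock': 0.0, 'joint_positions': array([ 8.72952808e+01,  2.20924984e+01,  3.80406682e-01, -3.10904632e-02,
       -6.84117238e+01, -1.48143664e+01]), 'qvel': array([ 0.0672726 , -0.01585033,  0.02849864, -0.04643756,  0.01979923,
       -0.00057456]), 'joint_torque': array([-1.43306097e-03, -3.90666175e+01,  1.87411469e+01,  4.21997845e+00,
        1.10638904e-02, -1.85866861e-04]), 'position': array([0.18793469, 0.59537253, 0.19194022]), 'tool_rot': array([-8.98729119e+01,  3.73429279e-03,  1.62469448e+02]), 'force': array([-0.7116366 , -0.47073803,  0.38009015]), 'wrist_torque': array([0.06609418, 0.01173293, 0.03593826]), 'opening': 1.0010757889109057}
scene {'fx': 392.8797490731428, 'fy': 392.8797490731428, 'cx': 256.78815124124486, 'cy': 193.92979740199482, 'position': array([ 1.45718703, -0.09500117,  1.01249744]), 'orientation': array([43.9214661 ,  0.36802163, 84.1039531 ]), 'shot': 1}
nut [(0.82, [0.5249, 0.0967, 0.204])]
tray [(0.64, [0.4852, -0.3688, 0.0019])]
centrifuge [(0.62, [0.5965, 0.0967, 0.1659])]
plain_nut [(0.71, [0.6931, 0.4383, 0.0967]), (0.57, [0.4385, 
[... 442 characters left out ...]
[0.5096, 0.0873, 0.2001])]
tray [(0.95, [0.4912, -0.3705, 0.004])]
centrifuge [(0.65, [0.475, 0.0312, 0.158]), (0.54, [0.7954, -0.0393, 0.003])]
plain_nut []
nut_center [(0.63, [0.5108, 0.0886, 0.1988])]
tray_place [(0.71, [0.4903, -0.3723, 0.0009]), (0.38, [0.5072, 0.0891, 0.1964]), (0.31, [0.4347, -0.4465, 0.0039])]
spanner [(0.72, [0.7958, -0.0394, 0.0055])]
wrist {'fx': 274.4873147334909, 'fy': 274.4873147334909, 'cx': 254.46809587742447, 'cy': 191.11163967958973, 'position': array([0.25189731, 0.57464334, 0.38450676]), 'orientation': array([-1.46259513e+01, -1.13602637e-02, -1.07537345e+02]), 'shot': 3}
nut []
tray []
centrifuge []
plain_nut []
nut_center []
tray_place []
spanner []
1.2
```

View pics/scene0.png

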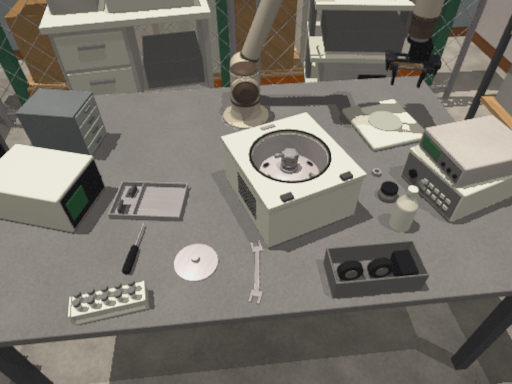

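View pics/side0.png

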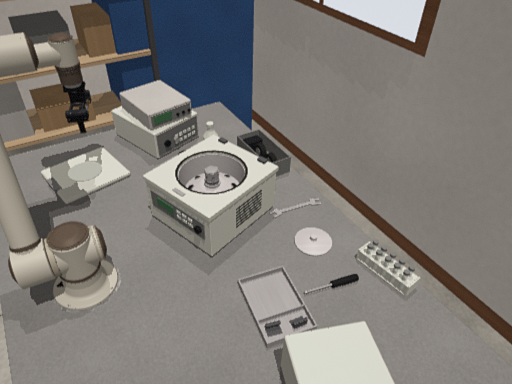

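View pics/wrist0.png

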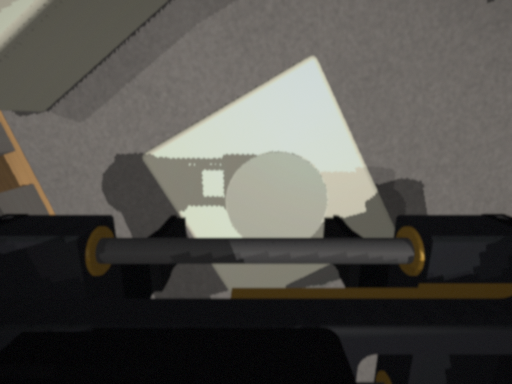

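Scene: the nut is at about (289,156), in the open chamber. The tray is at (150,200), with brackets in its left part. Next, a look down from above the nut.

```bash
cat > h.py <<'E'
from workcell import env
import numpy as np, cv2
from scipy.spatial.transform import Rotation as Rn
def ori(y): return [-90,0,y]
def cam(f):
    R=Rn.from_euler('xyz',f["orientation"],degrees=True).as_matrix(); return R,np.array(f["position"])
def unproj(f,uv,z):
    R,p=cam(f); uv=np.atleast_2d(uv).astype(float)
    d=np.stack([(uv[:,0]-f["cx"])/f["fx"],-(uv[:,1]-f["cy"])/f["fy"],-np.ones(len(uv))],1)@R.T
    return p+d*((z-p[2])/d[:,2])[:,None]
def proj(f,X):
    R,p=cam(f); c=(np.atleast_2d(X)-p)@R
    return np.stack([f["cx"]+f["fx"]*c[:,0]/-c[:,2],f["cy"]-f["fy"]*c[:,1]/-c[:,2]],1)
E
python3 - <<'E'
from h import *
s=env.read_state()
for y in range(-180,181,30):
    q=env.inverse_kinematics([0.52,0.095,0.26],ori(y)); print(y,None if q is None else np.round(q,1))
for y in range(-180,181,60):
    q=env.inverse_kinematics([0.49,-0.37,0.1],ori(y)); print(y,None if q is None else np.round(q,1))
E
```

```text
-180 [ 27.9  10.2  -6.5   0.  -73.4  62.1]
-150 [ 27.9  10.2  -6.5   0.  -73.4  92.1]
-120 [ 27.9  10.2  -6.5   0.  -73.4 122.1]
-90 [ 27.9  10.2  -6.5   0.  -73.4 152.1]
-60 None
-30 [  27.9   10.2   -6.5    0.   -73.4 -147.9]
0 [  27.9   10.2   -6.5   -0.   -73.4 -117.9]
30 [ 27.9  10.2  -6.5  -0.  -73.4 -87.9]
60 [ 27.9  10.2  -6.5   0.  -73.4 -57.9]
90 [ 27.9  10.2  -6.5   0.  -73.4 -27.9]
120 [ 27.9  10.2  -6.5   0.  -73.4   2.1]
150 [ 27.9  10.2  -6.5   0.  -73.4  32.1]
180 [ 27.9  10.2  -6.5   0.  -73.4  62.1]
-180 [-22.   25.4  -8.4   0.  -56.2 112. ]
-120 [-22.   25.4  -8.4   0.  -56.2 172. ]
-60 [ -22.    25.4   -8.4   -0.   -56.2 -128. ]
0 [-22.   25.4  -8.4  -0.  -56.2 -68. ]
60 [-22.   25.4  -8.4   0.  -56.2  -8. ]
120 [-22.   25.4  -8.4   0.  -56.2  52. ]
180 [-22.   25.4  -8.4   0.  -56.2 112. ]
```

```bash
python3 - <<'E'
from h import *
s=env.read_state(); p=s["position"]
env.move_straight([p[0],p[1],0.33],rate=0.3)
env.goto([0.50,0.04,0.26],ori(-110))
env.dwell(0.3)
f=env.grab_frame("wrist"); cv2.imwrite("pics/w1.png",f["image"])
r=env.search_frame(f,"nut"); print([(d["score"],d["xyz"]) for d in r])
m=env.trace(f,"nut")
np.savez("w1.npz",**{k:v for k,v in f.items()},mask=m[0]["mask"] if m else 0)
print([d["score"] for d in m]); s=env.read_state();print(s["clock"],s["position"],s["joint_positions"],s["force"],s["wrist_torque"])
if m:
    c=m[0]["mask"].astype(np.uint8); cs=cv2.findContours(c,0,2)[0]; im=f["image"].copy(); cv2.drawContours(im,cs,-1,(0,0,255),1)
    c=r[0]["xyz"] ; u,v=proj(f,c)[0].astype(int); print(u,v)
    cr=im[max(0,v-75):v+75,max(0,u-100):u+100]; cv2.imwrite("pics/w1c.png",cv2.resize(cr,None,fx=4,fy=4,interpolation=2))
    cr=f["image"][max(0,v-75):v+75,max(0,u-100):u+100]; cv2.imwrite("pics/w1d.png",cv2.resize(cr,None,fx=4,fy=4,interpolation=2))
E
```

```text
[]
[0.77, 0.39]
4.55 [0.50000093 0.04010886 0.26000271] [ 2.31637064e+01  7.38166747e+00 -9.83627317e+00  8.39035887e-04
 -7.27829140e+01  1.36847271e+02] [ 0.73206995 -0.59192459 -0.79415446] [-0.09998581 -0.09728335  0.0066126 ]Traceback (most recent call last):
  File "<stdin>", line 13, in <module>
IndexError: list index out of range
```

```bash
python3 - <<'E'
from h import *
d=np.load("w1.npz"); f={k:d[k] for k in d.files}
im=f["image"].copy(); c=f["mask"].astype(np.uint8); cs=cv2.findContours(c,0,2)[0]
a=cv2.resize(im,None,fx=1.5,fy=1.5); cv2.imwrite("pics/w1b.png",a)
cv2.drawContours(im,cs,-1,(0,0,255),1); cv2.imwrite("pics/w1m.png",im); print(c.sum(),[cv2.boundingRect(k) for k in cs])
E
```

```text
2590 [(218, 95, 57, 62)]
```

View pics/w1b.png

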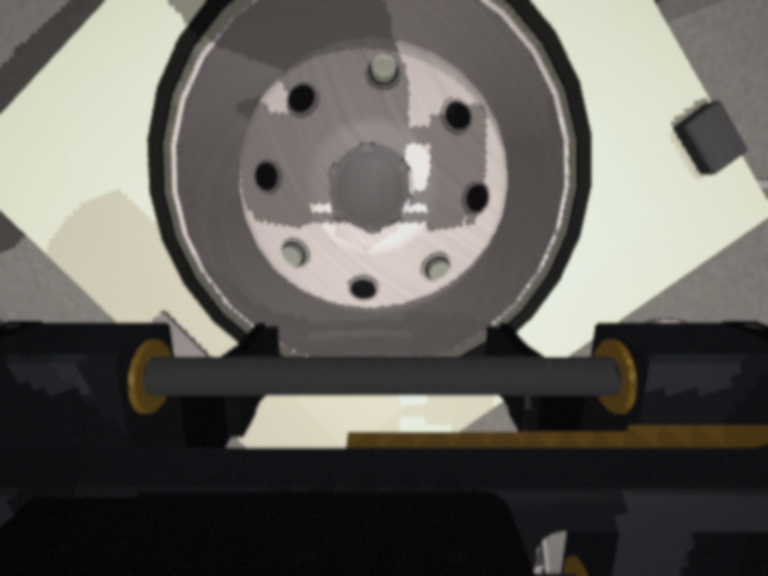

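View pics/w1m.png

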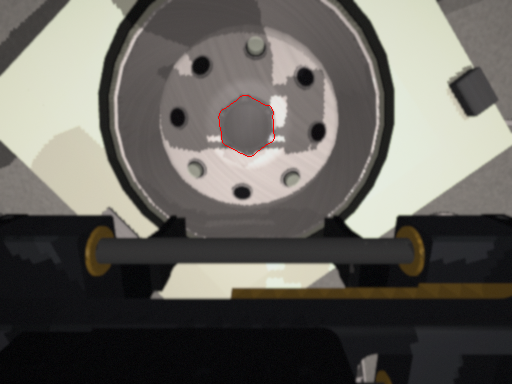

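The mask fits the nut at pixel (246,125), with the hex corners up and down in the image. I'll fit a hexagonal prism to it.

```bash
cat >> h.py <<'E'
from scipy.optimize import minimize
def prism(x,y,a,zt):
    t=np.radians(a+30+60*np.arange(6)); r=.0265
    h=np.c_[x+r*np.cos(t),y+r*np.sin(t)]
    return np.r_[np.c_[h,np.full(6,zt)],np.c_[h,np.full(6,zt-.04)]]
def fit(f,mask,x0,zt):
    S=16
    sd=cv2.GaussianBlur(mask.astype(np.float32),(0,0),1.0)
    def img(v):
        hull=cv2.convexHull(proj(f,prism(v[0],v[1],v[2],zt)).astype(np.float32))
        o=np.zeros(mask.shape,np.uint8); cv2.fillConvexPoly(o,np.round(hull*S).astype(np.int32),255,cv2.LINE_AA,4)
        return cv2.GaussianBlur(o.astype(np.float32)/255,(0,0),1.0)
    best=None
    for a in range(0,60,10):
        r=minimize(lambda w:((img([w[0]*.001+x0[0],w[1]*.001+x0[1],w[2]*2+a])-sd)**2).sum(),[0,0,0],method='Nelder-Mead',options=dict(initial_simplex=[[0,0,0],[3,0,0],[0,3,0],[0,0,3]]))
        v=[r.x[0]*.001+x0[0],r.x[1]*.001+x0[1],(r.x[2]*2+a)%60]
        if best is None or r.fun<best[1]: best=(v,r.fun)
    return best
E
python3 - <<'E'
from h import *
d=np.load("w1.npz"); f={k:d[k] for k in d.files}
for zt in (.2,.205,.21): print(fit(f,f["mask"],unproj(f,[246,125],zt)[0],zt))
# other cameras
for n in("scene","side"):
    g=env.grab_frame(n); m=env.trace(g,"nut"); 
    if m:
        M=m[0]["mask"];v,u=np.nonzero(M); print(n,m[0]["score"],M.sum())
        print(fit(g,M,unproj(g,[u.mean(),v.mean()],.195)[0],.205))
    if n=="side":
        for t in("tray","tray_place"):
            m=env.trace(g,t); M=m[0]["mask"]; np.save("tm_%s.npy"%t,M); cv2.imwrite(f"pics/tm_{t}.png",np.where(M[...,None],g["image"],g["image"]//3))
            c=max(cv2.findContours(M.astype(np.uint8),0,2)[0],key=cv2.contourArea)
            q=unproj(g,c[:,0],.024)[:,:2]; print(t,m[0]["score"],cv2.minAreaRect((q*1000).astype(np.float32)))
E
```

```text
([np.float64(0.5131341815937507), np.float64(0.10131489342296243), np.float64(44.47515844073785)], np.float64(21.634563446044922))
([np.float64(0.5133361231785647), np.float64(0.1013637476400016), np.float64(44.66288968139571)], np.float64(6.459552764892578))
([np.float64(0.5135082201203355), np.float64(0.10129840780076552), np.float64(45.265382684245544)], np.float64(18.84092903137207))
scene 0.69 261
([np.float64(0.5080872644806654), np.float64(0.10273141291679375), np.float64(27.61975284928394)], np.float64(11.241385459899902))
side 0.49 199
([np.float64(0.5153092055899828), np.float64(0.10086585012728298), np.float64(37.366692452061315)], np.float64(8.998942375183105))
tray 0.93 ((485.9897766113281, -384.0086669921875), (255.45970153808594, 169.26646423339844), 81.22622680664062)
tray_place 0.91 ((485.75360107421875, -383.29718017578125), (251.8954620361328, 171.6344757080078), 81.60588073730469)
```

```bash
cat >> h.py <<'E'
def F(n=4):
    a=[];t=[]
    for _ in range(n):
        s=env.read_state(); a.append(s["force"]); t.append(s["wrist_torque"]); env.dwell(0.02)
    return np.mean(a,0),np.mean(t,0)
E
python3 - <<'E'
from h import *
N=np.array([.5133,.1013]); Y=-105.3
env.goto([*N,.26],ori(Y))
print(env.move_straight([*N,.169],rate=0.1,force_limit=6))
env.dwell(.2); f0,t0=F(); print("base",f0,t0)
o=env.gripper_to(0.6,3); f1,t1=F(); print(.6,env.read_state()["opening"],f1-f0)
for g in (.56,.54,.52,.45):
    env.gripper_to(g,3); f1,t1=F(); a=np.radians(Y+90); j=np.array([np.cos(a),np.sin(a),0])
    s=env.read_state();print(g,round(s["opening"],4),np.round(f1-f0,2),"jaw",round((f1-f0)@j,2),np.round(t1-t0,3))
    if s["opening"]>g+.01: break
np.savez("base.npz",f0=f0,t0=t0)
print(s["clock"],s["position"],s["joint_positions"])
E
```

```text
False
base [ 0.0587358  -0.12987937  0.20034561] [-0.07533744 -0.08352587 -0.00881679]
0.6 0.6017928464102384 [-0.20037595  0.08786691 -0.70754411]
0.56 0.5603 [-0.38  0.17 -0.38] jaw -0.42 [-0.01  -0.007  0.019]
0.54 0.5385 [ 2.89 -0.92 -1.58] jaw 3.04 [-0.428 -0.843 -0.029]
0.52 0.533 [ 4.74 -2.84 -2.19] jaw 5.32 [-0.702 -1.372 -0.025]
8.5917 [0.51427126 0.10119161 0.16919583] [ 2.89201559e+01  1.33019388e+01 -1.58299776e+01  6.33676295e-02
 -6.07706280e+01  1.35746667e+02]
```

```bash
python3 - <<'E'
from h import *
b=np.load("base.npz"); f0,t0=b["f0"],b["t0"]
N=np.array([.5133,.1013]); Y=-105.3
a=np.radians(Y+90); j=np.array([np.cos(a),np.sin(a),0]); k=np.array([-j[1],j[0],0])
for d in (.0006,.001,.0014):
    env.move_straight([*(N+d*j[:2]),.169],ori(Y),rate=.01); env.dwell(.15)
    f1,t1=F(); s=env.read_state(); print(d,round(s["opening"],4),"jaw",round((f1-f0)@j,2),"perp",round((f1-f0)@k,2),"z",round((f1-f0)[2],2),np.round(t1-t0,3),np.round(s["position"],4),s["tool_rot"])
    if (f1-f0)@j<1: break
print(s["clock"])
E
```

```text
0.0006 0.5314 jaw 4.99 perp -0.77 z -2.12 [-0.641 -1.381 -0.065] [0.5143 0.1011 0.1691] [-8.99515133e+01  1.44807658e-02 -1.05295023e+02]
0.001 0.5272 jaw 3.78 perp -0.58 z -0.82 [-0.465 -1.094 -0.043] [0.5143 0.1011 0.1691] [-8.99926752e+01  6.24205064e-03 -1.05296947e+02]
0.0014 0.533 jaw 1.24 perp 0.21 z 0.79 [-0.03  -0.347 -0.072] [0.5144 0.101  0.169 ] [-9.00280526e+01 -1.86457747e-03 -1.05299494e+02]
9.9917
```

```bash
python3 - <<'E'
from h import *
Y=-105.3; a=np.radians(Y+90); j=np.array([np.cos(a),np.sin(a)])
N=np.array([.5133,.1013])+.0016*j
env.gripper_to(.85,3)
Y2=-165.3; a=np.radians(Y2+90); j2=np.array([np.cos(a),np.sin(a),0]);k=np.array([-j2[1],j2[0],0])
env.move_straight([*N,.169],ori(Y2),rate=.02) if False else env.goto([*N,.169],ori(Y2))
env.dwell(.2); f0,t0=F(); print("base",f0,t0)
d=0
for g in (.58,.545,.535,.5):
    env.gripper_to(g,3); f1,t1=F(); s=env.read_state(); print(g,round(s["opening"],4),"jaw",round((f1-f0)@j2,2),np.round(f1-f0,2))
    if abs((f1-f0)@j2)>6: break
fj=(f1-f0)@j2
for i in range(5):
    if abs(fj)<1.2: break
    d+=np.sign(fj)*min(.0006,max(.0003,abs(fj)*.00013)); env.move_straight([*(N+d*j2[:2]),.169],ori(Y2),rate=.01); env.dwell(.1)
    f1,t1=F(); fj=(f1-f0)@j2; s=env.read_state(); print(d,"jaw",round(fj,2),"perp",round((f1-f0)@k,2),np.round(f1-f0,2),np.round(s["position"],4),round(s["opening"],4))
# solve centre: c.j = N.j, c.j2 = N.j2+d
c=np.linalg.solve(np.array([j,j2[:2]]),[N@j,N@j2[:2]+d]); print("N",N,"c",c,s["clock"])
np.savez("base2.npz",f0=f0,t0=t0,c=c)
E
```

```text
base [-0.32372494 -0.15371436 -0.53881487] [-0.0497536  -0.05895848 -0.01210159]
0.58 0.5788 jaw -0.47 [0.56 0.64 0.47]
0.545 0.5446 jaw -3.24 [-1.1   3.06  1.6 ]
0.535 0.5361 jaw -5.69 [-1.8   5.41  1.62]
0.5 0.5346 jaw -6.47 [-2.66  5.99  1.56]
-0.0006 jaw -5.55 perp -0.88 [-2.26  5.14  1.58] [0.5146 0.102  0.169 ] 0.5256
-0.0012 jaw -4.09 perp -0.26 [-1.29  3.89  1.04] [0.5146 0.1021 0.169 ] 0.5296
-0.0017315439655417736 jaw -0.82 perp -0.04 [-0.24  0.78  0.88] [0.5145 0.1022 0.1691] 0.5315
N [0.51484329 0.1008778 ] c [0.51537088 0.10280635] 15.05
```

```bash
cat >> h.py <<'E'
import json
class Turn:
    def __init__(s,c,z,Y,f0,lead=0.): s.c=np.array(c,float);s.z=z;s.Y=Y;s.f0=np.array(f0);s.lead=lead
    def step(s,dy,fzt=0.,kz=.00012,kxy=.00008,show=True,n=3,rate=.02):
        s.Y-=dy; s.z+=s.lead*dy/360
        q=env.inverse_kinematics([*s.c,s.z],ori(s.Y))
        env.set_joints(q); env.dwell(.03)
        f,t=F(n); df=f-s.f0; e=df[2]-fzt
        st=env.read_state()
        if show: print(f"Y{s.Y:.1f} z{s.z*1e3:.2f} act{st['position'][2]*1e3:.2f} rot{st['tool_rot'][2]:.1f} f{np.round(df,1)} tz{t[2]:.2f} c{np.round(s.c*1e3,1)} t{st['clock']:.1f} op{st['opening']:.3f}",flush=True)
        s.z+=kz*np.clip(e,-4,8); s.c+=np.clip(kxy*df[:2],-.0003,.0003)
        s.df=df; s.t=t
        return df,t
    def save(s): json.dump(dict(c=list(s.c),z=s.z,Y=s.Y,f0=list(s.f0),lead=s.lead),open("turn.json","w"))
    @staticmethod
    def load(): return Turn(**json.load(open("turn.json")))
E
python3 - <<'E'
from h import *
b=np.load("base2.npz")
T=Turn(b["c"],.169,-165.3,b["f0"])
env.move_straight([*T.c,.169],ori(T.Y),rate=.01)
f,t=F(); print("3N",f-T.f0)
env.gripper_to(.45,25); env.dwell(.1); f,t=F(); print("25N",f-T.f0,t,env.read_state()["opening"])
if np.abs(f-T.f0).max()<6:
    for i in range(6):
        df,t=T.step(4)
        if np.abs(df).max()>8: print("STOP");break
T.save()
E
```

```text
3N [-2.71428852 -0.9036129   2.81857541]
25N [-4.1769403  -1.72606568  3.80098045] [-0.6861327   1.2890348  -0.01316604] 0.5258713397926749
Y-169.3 z169.00 act169.15 rot-169.2 f[-1.8 -0.9  3.3] tz-0.09 c[515.4 102.8] t16.1 op0.527
Y-173.3 z169.39 act169.49 rot-173.2 f[ 0.8 -0.5  1.4] tz-0.11 c[515.2 102.7] t16.4 op0.526
Y-177.3 z169.56 act169.69 rot-177.2 f[ 0.9 -0.9  1.4] tz-0.05 c[515.3 102.7] t16.8 op0.520
Y-181.3 z169.73 act169.86 rot178.8 f[1.5 0.4 0.7] tz-0.02 c[515.4 102.6] t17.1 op0.524
Y-185.3 z169.82 act170.00 rot174.8 f[0.7 0.9 2. ] tz-0.01 c[515.5 102.7] t17.4 op0.524
Y-189.3 z170.05 act170.12 rot170.8 f[0.9 0.5 2.2] tz-0.03 c[515.5 102.7] t17.8 op0.522
```

```bash
python3 - <<'E'
from h import *
T=Turn.load(); T.lead=.012
for i in range(12):
    df,t=T.step(5)
    if np.abs(df).max()>8: print("STOP");break
T.save()
E
```

```text
Y-194.3 z170.48 act170.33 rot165.8 f[0.  0.4 2.1] tz-0.04 c[515.6 102.8] t18.1 op0.523
Y-199.3 z170.91 act170.64 rot160.8 f[-0.   0.3  1.9] tz-0.02 c[515.6 102.8] t18.4 op0.524
Y-204.3 z171.30 act170.95 rot155.8 f[ 0.4 -0.2  0.4] tz-0.00 c[515.6 102.8] t18.8 op0.525
Y-209.3 z171.51 act171.24 rot150.8 f[ 0.3  0.4 -0.4] tz0.01 c[515.6 102.8] t19.1 op0.527
Y-214.3 z171.63 act171.37 rot145.8 f[ 0.   0.2 -1.6] tz0.01 c[515.7 102.8] t19.4 op0.524
Y-219.3 z171.61 act171.50 rot140.8 f[ 0.8  0.  -1.4] tz-0.00 c[515.7 102.9] t19.8 op0.521
Y-224.3 z171.61 act171.60 rot135.8 f[ 0.1  0.5 -1.8] tz0.00 c[515.7 102.9] t20.1 op0.524
Y-229.3 z171.57 act171.56 rot130.8 f[ 0.4  0.3 -1.6] tz0.02 c[515.7 102.9] t20.4 op0.525
Y-234.3 z171.54 act171.53 rot125.8 f[ 0.6  0.2 -1.9] tz0.02 c[515.8 102.9] t20.8 op0.528
Y-239.3 z171.48 act171.62 rot120.9 f[-0.4 -0.1 -1. ] tz0.01 c[515.8 102.9] t21.1 op0.524
Y-244.3 z171.52 act171.75 rot115.9 f[-0.8 -0.3  0.2] tz-0.00 c[515.8 102.9] t21.4 op0.525
Y-249.3 z171.71 act172.07 rot110.9 f[-0.6  0.3  2.1] tz0.01 c[515.7 102.9] t21.8 op0.524
```

```bash
python3 - <<'E'
from h import *
T=Turn.load(); T.lead=.012
for i in range(14):
    df,t=T.step(5,fzt=-1.,kz=.0001)
    if np.abs(df).max()>8: print("STOP");break
T.save(); print(env.read_state()["joint_positions"][5])
E
```

```text
Y-254.3 z172.13 act172.43 rot105.8 f[-0.  -0.6  2.3] tz-0.00 c[515.7 102.9] t22.1 op0.525
Y-259.3 z172.63 act172.76 rot100.9 f[ 0.  -0.5  1.7] tz-0.02 c[515.7 102.9] t22.4 op0.527
Y-264.3 z173.06 act173.09 rot95.8 f[ 0.5 -0.6  1.8] tz-0.02 c[515.7 102.8] t22.8 op0.527
Y-269.3 z173.51 act173.53 rot90.8 f[ 0.4 -0.2  2.4] tz0.03 c[515.7 102.8] t23.1 op0.520
Y-274.3 z174.02 act173.87 rot85.8 f[ 0.9 -0.3  1.3] tz-0.04 c[515.7 102.8] t23.4 op0.524
Y-279.3 z174.42 act174.25 rot80.8 f[0.5 0.2 0.1] tz-0.01 c[515.8 102.7] t23.8 op0.521
Y-284.3 z174.69 act174.62 rot75.8 f[-0.3 -0.   0.8] tz-0.02 c[515.9 102.8] t24.1 op0.520
Y-289.3 z175.04 act175.00 rot70.8 f[ 0.1  0.1 -0.4] tz-0.03 c[515.8 102.8] t24.4 op0.524
Y-294.3 z175.27 act175.30 rot65.8 f[-0.2  0.1  0.8] tz0.02 c[515.8 102.8] t24.8 op0.523
Y-299.3 z175.62 act175.71 rot60.8 f[ 0.3 -0.4  1.4] tz-0.03 c[515.8 102.8] t25.1 op0.523
Y-304.3 z176.03 act176.02 rot55.8 f[-0.4 -1.1  0.9] tz0.00 c[515.9 102.7] t25.4 op0.526
Y-309.3 z176.39 act176.38 rot50.8 f[-0.2  0.6  1.4] tz0.03 c[515.8 102.7] t25.8 op0.524
Y-314.3 z176.79 act176.76 rot45.8 f[-0.4 -0.1  1.3] tz-0.02 c[515.8 102.7] t26.1 op0.526
Y-319.3 z177.19 act177.13 rot40.8 f[0.2 0.1 1.2] tz-0.02 c[515.8 102.7] t26.4 op0.525
-78.10420450462938
```

```bash
python3 - <<'E'
from h import *
T=Turn.load(); T.lead=.025
for i in range(13):
    df,t=T.step(5,fzt=-.5,kz=.0001)
    if np.abs(df).max()>8: print("STOP");break
T.save(); print(env.read_state()["joint_positions"][5])
E
```

```text
Y-324.3 z177.76 act177.51 rot35.8 f[ 0.2  0.5 -0.3] tz0.00 c[515.8 102.7] t26.8 op0.522
Y-329.3 z178.13 act177.98 rot30.8 f[-0.4  0.5 -0.9] tz-0.00 c[515.8 102.8] t27.1 op0.524
Y-334.3 z178.44 act178.34 rot25.8 f[ 0.1 -0.1 -1.4] tz0.01 c[515.8 102.8] t27.4 op0.527
Y-339.3 z178.69 act178.66 rot20.8 f[ 0.1  0.  -0.6] tz-0.01 c[515.8 102.8] t27.8 op0.524
Y-344.3 z179.03 act179.06 rot15.9 f[-0.4 -0.3 -0.1] tz0.02 c[515.8 102.8] t28.1 op0.525
Y-349.3 z179.41 act179.40 rot10.9 f[ 0.  -0.2 -0.3] tz0.02 c[515.8 102.8] t28.4 op0.527
Y-354.3 z179.78 act179.75 rot5.9 f[ 0.  -0.7 -0.3] tz-0.01 c[515.8 102.7] t28.8 op0.527
Y-359.3 z180.15 act180.16 rot0.8 f[-0.2 -0.1 -0.5] tz0.03 c[515.8 102.7] t29.1 op0.525
Y-364.3 z180.50 act180.50 rot-4.1 f[-0.2  0.3 -0.1] tz-0.01 c[515.7 102.7] t29.4 op0.525
Y-369.3 z180.89 act180.85 rot-9.2 f[-0.3 -0.2 -0.6] tz-0.01 c[515.7 102.7] t29.8 op0.523
Y-374.3 z181.23 act181.26 rot-14.2 f[-0.6 -0.3 -0.3] tz0.01 c[515.7 102.7] t30.1 op0.529
Y-379.3 z181.60 act181.62 rot-19.2 f[-0.8  0.1 -0.6] tz-0.02 c[515.7 102.7] t30.4 op0.525
Y-384.3 z181.94 act181.93 rot-24.1 f[-0.1  0.  -0.5] tz0.03 c[515.6 102.7] t30.8 op0.525
-143.10973478069957
```

```bash
python3 - <<'E'
from h import *
T=Turn.load(); T.lead=.025
for i in range(3):
    df,t=T.step(5,fzt=-.5,kz=.0001)
f,t=F(); print(f-T.f0)
z=T.z
for i in range(5):
    z+=.0012; hit=env.move_straight([*T.c,z],ori(T.Y),rate=.015,force_limit=4); env.dwell(.05); f,t=F(3); s=env.read_state()
    print(hit,round(z*1e3,2),np.round(f-T.f0,1),np.round(s["position"]*1e3,1),s["clock"])
    if hit or (f-T.f0)[2]<-5: break
T.z=z;T.save()
E
```

```text
Y-389.3 z182.29 act182.32 rot-29.2 f[-0.4 -0.4 -0.6] tz0.01 c[515.6 102.7] t31.1 op0.524
Y-394.3 z182.63 act182.64 rot-34.2 f[ 0.7  0.1 -0.6] tz0.02 c[515.5 102.6] t31.4 op0.522
Y-399.3 z182.96 act182.99 rot-39.2 f[-0.6 -0.4 -0.1] tz0.03 c[515.6 102.6] t31.8 op0.523
[-0.47465038 -0.31247048  0.10108823]
False 184.21 [ 0.1  0.6 -1.7] [515.5 102.6 184. ] 32.1667
False 185.41 [ 0.8 -0.1 -2. ] [515.5 102.6 185.4] 32.5167
False 186.61 [ 0.5 -0.  -1.5] [515.6 102.6 186.6] 32.8667
False 187.81 [ 0.8  0.1 -1.8] [515.5 102.6 187.8] 33.2167
False 189.01 [-0.1  0.3 -1.7] [515.5 102.6 189. ] 33.5667
```

The thread has let go: it rose 6 mm carrying only its own weight. I'll lift it straight clear, then look at it and the tray.

```bash
python3 - <<'E'
from h import *
T=Turn.load()
print(env.move_straight([*T.c,.215],ori(T.Y),rate=.04,force_limit=4))
f,t=F(); print(f-T.f0)
print(env.move_straight([*T.c,.30],ori(T.Y),rate=.12))
g=env.grab_frame("side"); h=env.grab_frame("scene")
np.savez("side2.npz",**g); np.savez("scene2.npz",**h)
cv2.imwrite("pics/side2.png",cv2.resize(g["image"][120:384,150:450],None,fx=2.2,fy=2.2,interpolation=2))
cv2.imwrite("pics/scene2.png",cv2.resize(h["image"][80:260,60:360],None,fx=2.5,fy=2.5,interpolation=2))
for t in("bracket0","tray"):
  for x in(g,h): print(t,[(round(d["score"],2),np.round(d["xyz"],4)) for d in env.search_frame(x,t)])
print(env.read_state()["clock"])
E
```

```text
False
[ 0.36044972  0.07447458 -1.58166122]
False
bracket0 [(0.61, array([ 0.4351, -0.4465,  0.0088]))]
bracket0 [(0.55, array([ 0.5152, -0.467 ,  0.007 ]))]
tray [(0.56, array([ 0.4889, -0.3706,  0.0059]))]
tray [(0.94, array([ 0.4827, -0.3706,  0.0044]))]
35.5917
```

View pics/side2.png

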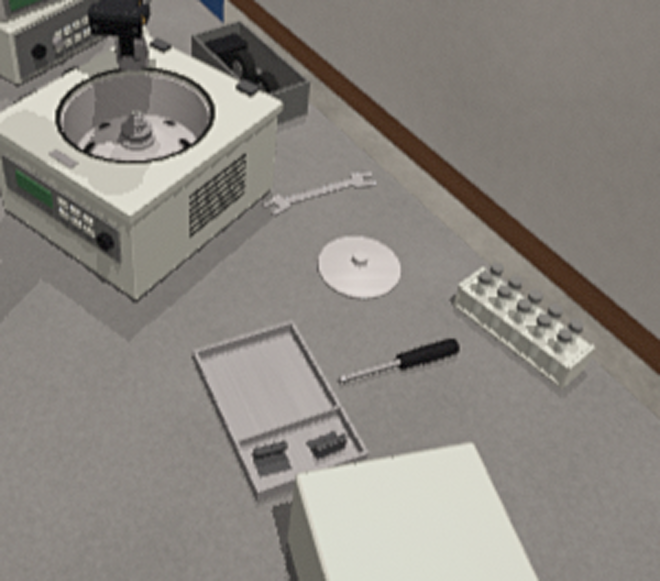

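View pics/scene2.png

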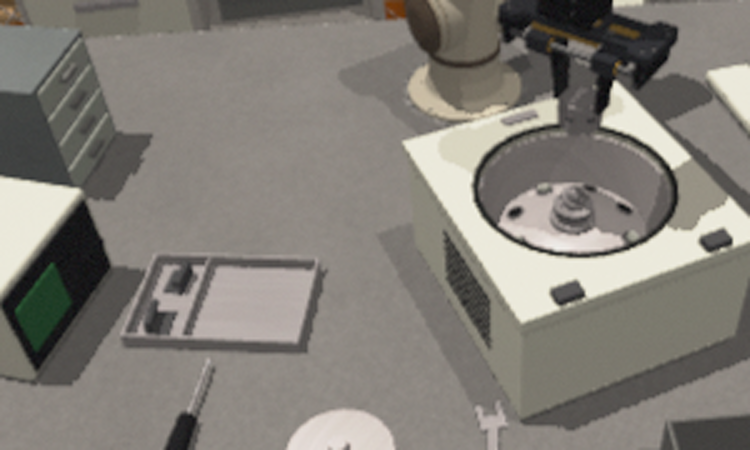

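The spindle is bare and the nut is in the gripper. In the side crop the large compartment spans (193,354), (295,324), (340,408) and (240,440). I'll turn those corners into positions.

```bash
python3 - <<'E'
from h import *
for n,P,sc,o in(("side2",[(193,354),(295,324),(340,408),(240,440)],2.2,(150,120)),("scene2",[(320,258),(305,348),(193,345),(210,260)],2.5,(60,80))):
    d=np.load(n+".npz"); f={k:d[k] for k in d.files}
    q=unproj(f,np.array(P)/sc+o,.024); print(n,np.round(q[:,:2],4).tolist(),q.mean(0))
for y in(0,30,60,90,-30): print(y,env.inverse_kinematics([.485,-.345,.02],ori(y)))
print(np.round(env.read_state()["joint_positions"],1))
E
```

```text
side2 [[0.4266, -0.2544], [0.5876, -0.2817], [0.5584, -0.4356], [0.4119, -0.4098]] [ 0.49614263 -0.34534933  0.024     ]
scene2 [[0.4294, -0.2437], [0.5977, -0.2603], [0.5765, -0.408], [0.4163, -0.4009]] [ 0.50497319 -0.32825867  0.024     ]
0 [-1.98515699e+01  2.91239867e+01 -1.58489775e+01 -2.54444375e-14
 -4.50270358e+01 -7.01484301e+01]
30 [-19.85156985  29.1239867  -15.84897753   0.         -45.02703577
 -40.14843015]
60 [-19.85156985  29.1239867  -15.84897753   0.         -45.02703577
 -10.14843015]
90 [-1.98515699e+01  2.91239867e+01 -1.58489775e+01  2.54444375e-14
 -4.50270358e+01  1.98515699e+01]
-30 [-1.98515699e+01  2.91239867e+01 -1.58489775e+01 -2.54444375e-14
 -4.50270358e+01 -1.00148430e+02]
[  29.     8.9   -2.5   -0.   -78.7 -158.3]
```

```bash
python3 - <<'E'
from h import *
env.goto([.50,-.338,.25],ori(-9)); env.dwell(.2)
f=env.grab_frame("wrist"); np.savez("w3.npz",**f); s=env.read_state(); print(s["clock"],s["position"],s["force"],s["opening"])
im=f["image"].copy()
T=np.array([[.50,-.338,.004]]); print(proj(f,T))
cv2.imwrite("pics/w3.png",cv2.resize(im,None,fx=1.5,fy=1.5))
g=env.grab_frame("side");np.savez("side3.npz",**g);cv2.imwrite("pics/side3.png",cv2.resize(g["image"][60:384,150:450],None,fx=1.8,fy=1.8,interpolation=2))
E
```

```text
37.4667 [ 0.50042535 -0.33730001  0.250212  ] [-0.34517686  0.17526035 -2.11364697] 0.5275736191175004
[[254.56851968 164.66396597]]
```

View pics/w3.png

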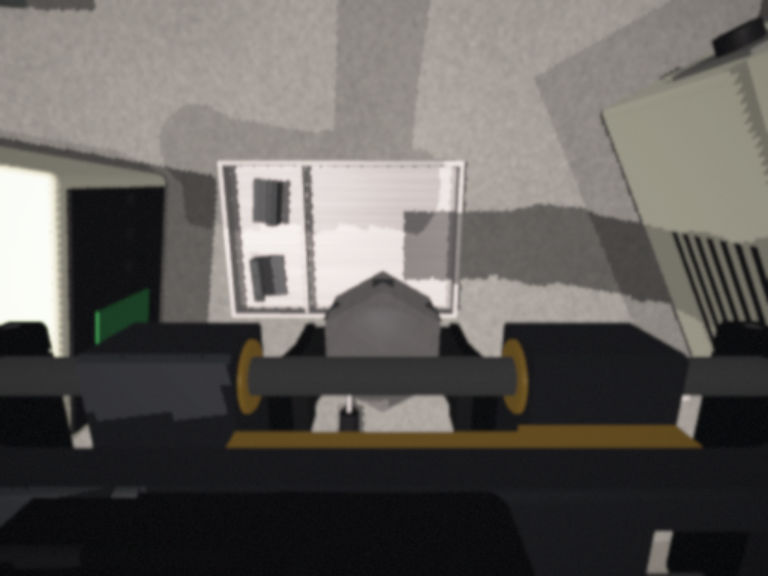

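View pics/side3.png

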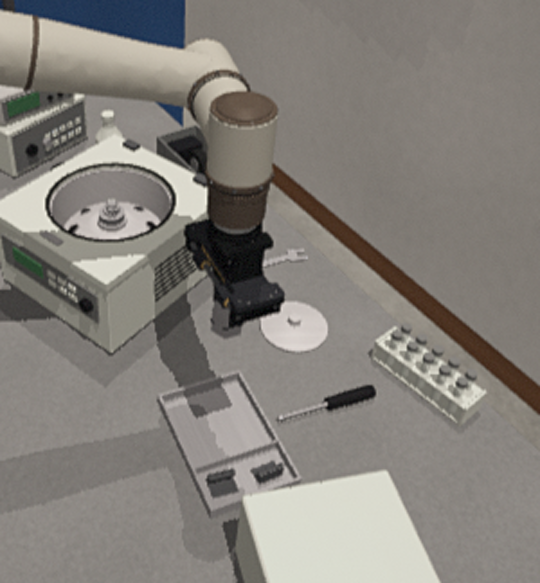

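```bash
python3 - <<'E'
from h import *
d=np.load("w3.npz"); f={k:d[k] for k in d.files}
q=unproj(f,np.array([(465,161),(458,317),(311,317),(305,161)])/1.5,.022); print(q,q.mean(0))
E
```

```text
[[ 0.42623397 -0.24429     0.022     ]
 [ 0.5846857  -0.26857526  0.022     ]
 [ 0.56017742 -0.42445234  0.022     ]
 [ 0.40198053 -0.39850563  0.022     ]] [ 0.4932694  -0.33395581  0.022     ]
```

```bash
python3 - <<'E'
from h import *
P=[.493,-.334]
env.goto([*P,.15],ori(-9))
print(env.move_straight([*P,.024],ori(-9),rate=.08,force_limit=6)); env.dwell(.2)
f0,_=F(4); print(f0,env.read_state()["position"])
z=.024
for i in range(24):
    z-=.001; hit=env.move_straight([*P,z],ori(-9),rate=.01,force_limit=3); f,_=F(2)
    if hit or (f-f0)[2]>1.6: break
s=env.read_state(); print(hit,z,f-f0,s["position"],s["clock"])
E
```

```text
False
[ 0.10713122  0.40208626 -2.65571017] [ 0.49308836 -0.33403746  0.02422564]
False 0.004999999999999986 [-0.52347604 -0.5212102   2.88298165] [ 0.49325109 -0.33414324  0.00532974] 45.375
```

```bash
python3 - <<'E'
from h import *
env.gripper_to(.525,3); env.dwell(.1); f,_=F(2); print(f,env.read_state()["position"],env.read_state()["opening"])
env.gripper_to(.56,3); env.gripper_to(.80); env.dwell(.1); f,_=F(2); print(f)
P=[.493,-.334]
print(env.move_straight([*P,.07],ori(-9),rate=.06,force_limit=5))
env.move_straight([*P,.25],ori(-9),rate=.25)
env.goto([.45,-.334,.25],ori(-9)); env.dwell(.2)
for n in("wrist","side","scene"):
    g=env.grab_frame(n); r=env.search_frame(g,"nut"); print(n,[(round(d["score"],2),np.round(d["xyz"],4)) for d in r])
    c={"wrist":(0,384,0,512),"side":(200,384,180,380),"scene":(140,260,80,230)}[n]
    i=g["image"][c[0]:c[1],c[2]:c[3]]; k=1.5 if n=="wrist" else 3
    cv2.imwrite(f"pics/end_{n}.png",cv2.resize(i,None,fx=k,fy=k,interpolation=2))
print(env.read_state()["clock"])
E
```

```text
[0.05936343 0.05631459 1.46583094] [ 0.49322041 -0.33413664  0.00527953] 0.530190813514337
[-0.08747056 -0.05944506  0.09803864]
False
wrist [(0.95, array([ 0.4874, -0.3324,  0.0494]))]
side [(0.53, array([ 0.4874, -0.341 ,  0.0368]))]
scene [(0.63, array([ 0.5039, -0.33  ,  0.0459])), (0.56, array([ 0.4884, -0.3785,  0.0047]))]
49.7833
```

View pics/end_wrist.png

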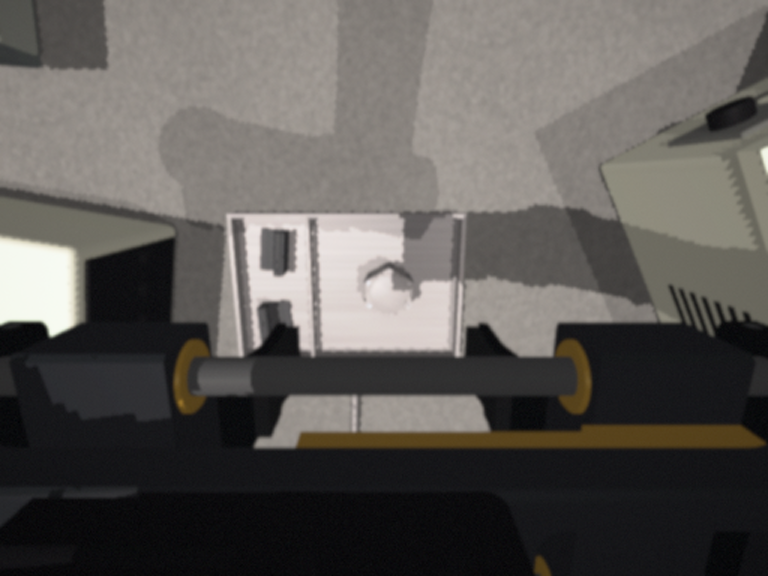

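View pics/end_side.png

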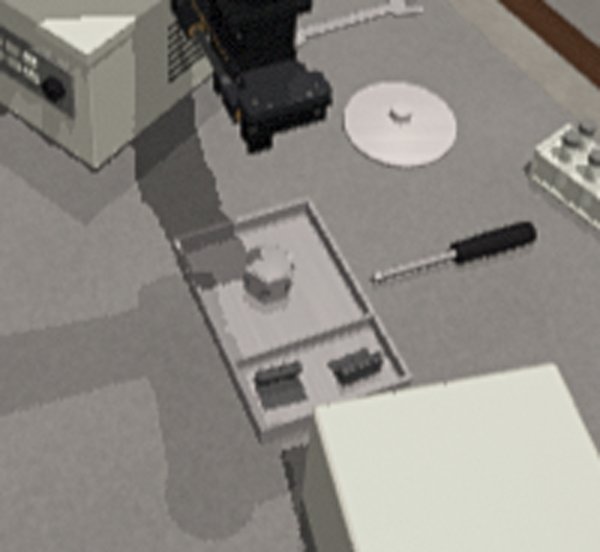

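The nut stands upright, closed top up, mid-compartment at (388,288) in the wrist view. The brackets are untouched.

```bash
python3 -c "
from workcell import env
env.close_job()"
```

```text
the job is handed in; nothing more can be done
```

The cap nut is off the spindle and standing upright, closed top up, near the middle of the tray's large compartment. I handed the job in at about 50 s of the 70 s allowed.

- **Unscrewing:** I centred the gripper on the nut by feel and turned it clockwise about 234° in small steps. I let it climb as it turned, at roughly 26 mm per turn once slack. The force readings stayed below about 6 N along the nut's axis and 6.5 N across it. The 6.5 N came while centring the grip.
- **Release:** A 6 mm test lift carried only the nut's weight, about 2 N, so the thread had let go before I lifted it clear.
- **Placing:** I lowered it until it touched with about 3 N, eased the grip, and backed away.

**Last checks:** The side and wrist pictures show the nut upright in the compartment, with the brackets, screwdriver and rotor cover undisturbed and the gripper clear. I didn't look closely at the bottle, jar or small nut afterwards, but the arm never worked near them.

**Disagreements:**
- The tray corner measurements from the side and scene cameras differed by about 18 mm, so I used the closer wrist view.
- The first nut position from vision was about 2.5 mm off; the centring by feel corrected that.
- The nut touched the tray floor about 3 mm lower than I expected. I put that down to the approximate spindle height or a small slip in the grip; contact forces and pictures looked normal.

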